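# Push a phone against the fence of the alignment jig and lock it

## Task

Get the phone in the alignment jig ready for its new screen: slide the yellow pusher grip fully to its end stop so that it gently pushes the phone up to the fence, then slide the red lock grip fully to its end stop so that its bolt sits behind the pusher. Move the phone only with the pusher, slowly and without a knock, never touch it with the robot, and leave the other things on the bench where they are.

Things in the scene. Friction and masses are not known exactly. Their poses are not given: they have to be found in the camera images.
- jig: Aluminium alignment jig, fixed: plate 130 (x) x 290 (y) x 12 mm. Origin: centre of its underside, on the bench. A 75 mm wide channel runs along jig y between dark rails (tops 18 mm above the bench) up to a dark cross fence, face at jig y = +130 mm, top 26 mm up. A lock housing 90 x 44 x 18 mm high sticks out on the -x side, centred at jig (-110, -56) mm.
- pusher (a joint): Travel of the yellow-gripped pusher along jig +y, to the fence: 0 = fully back, 0.090 m = end stop. Drag about 2.5 N. Starts 0 to 30 mm from fully back. At the end stop about 2 mm are left between pusher, phone and fence, so the phone is not squeezed.
- pusher_top (a point): Centre of the top face of the yellow pusher grip, an upright block 24 (jig x) x 18 (jig y) x 40 mm high, top 65 mm above the bench, in the middle of a steel carriage 66 (jig x) x 26 (jig y) mm, top 25 mm above the bench. With joint value q it lies at jig (0, -121 mm + q).
- lock (a joint): Travel of the red-gripped lock along jig +x, towards the channel: 0 = open, 0.040 m = end stop, where its bolt lies across the channel 5 mm behind the carriage. Its drag is about 2 N. It starts 0 to 6 mm from open. While the pusher is not yet home the bolt would block it.
- lock_top (a point): Centre of the top face of the red lock grip, an upright block 18 (jig x) x 22 (jig y) x 40 mm high, top 65 mm above the bench. Under it a steel bolt 14 mm wide, top 25 mm above the bench, reaches 70 mm from the grip's centre towards jig +x. With joint value q it lies at jig (-125 mm + q, -56 mm).
- phone: Silver phone with black screen, 70 (x) x 146 (y) x 9 mm, about 0.2 kg, loose, lying screen up along the jig's channel between pusher and fence. Origin: centre of its underside, 12 mm above the bench. Against the fence its origin is at jig y = +57 mm. It bears at most 15 N from pusher or fence: pushing it at up to about 60 mm/s is safe.
- spare_phone: Bystander: red phone, 70 x 146 x 9 mm, lying on the mat beyond the fence end of the jig. Origin: centre of its underside.
- screwdriver: Bystander: red-handled screwdriver 160 mm long, lying beside the jig on its +x side.
- tweezers: Bystander: steel tweezers 115 mm long, lying beside the jig on its -x side.
- spool: Bystander: solder spool, 56 mm across, 36 mm high, on the left of the bench. Origin: centre of its underside.
- jar: Bystander: white jar with green lid, 52 mm across, 60 mm high, on the right of the bench. Origin: centre of its underside.
- dish: Bystander: steel screw dish, 80 mm across, 22 mm high, on the right of the bench. Origin: centre of its underside.
- spray: Bystander: yellow spray can, 52 mm across, 170 mm high, on the right of the bench. Origin: centre of its underside.
Mind the look-alikes: they are no part of the job. What is shaped like the phone but turquoise is not meant.

How it is judged:
By the outcome, as a careful person would: the job done as asked, in the order asked, and still so for the second after the job is handed in, with the robot touching nothing.
It also fails if it takes over 43 s, if anything falls off the work surface, if the arm or the gripper's body presses on something with over 40 N, if the wrist force passes 120 N, or if a joint passes its speed limit or range.

## Robot

A 6-joint arm with a two-finger parallel gripper is mounted at the origin on the work surface. World frame = base frame: x ahead of the robot, y to its left, z up, the work surface at z = 0. Lengths are in mm, angles in rad, forces in N, time in s.
With the tool pointing down it reaches from about 300 to 750 mm from the base axis. Payload 8.5 kg.
Tool frame: the origin (TCP) lies at the very end of the fingers, on their centre line; the grasp point (between the pads) lies 19 mm behind it; z points along the fingers, x is the direction in which the jaws open and shut, and the axes are right-handed (so a half turn about z gives the same grasp; the last joint's range is limited). The gripper opens to 85 mm and grips with 20 to 120 N. Pads are 22 mm wide; open, the fingers measure 114 mm over their backs; the gripper's body (76 mm by 85 mm) begins 54 mm behind the grasp point. The pads swing forward as they close: fully open they stand 13 mm farther back than shut.
Start: joints at [-1.511, 0.381, 1.297, -0, 1.464, -0.215], TCP at [149.24, -529.347, 231.322] pointing down, gripper open.
Joint ranges: [-3.11, 3.11], [-0.89, 2.33], [0.22, 2.48], [-1.42, 4.56], [0.17, 2.85], [-2.88, 2.88]. Speed limits (rad/s): [2.39, 2.39, 3.14, 3.14, 3.14, 3.14].

## Interface

Orientations are given as a rotation vector (axis times angle).
In Python, from rig import * gives the robot as it stands. The module is installed in compiled form; this text tells all that it offers.
- The arm moves only by the shell command python3 -m inch 'ROWS' [FORCE]. ROWS is JSON, a list of rows, each an object of numbers: "dx", "dy", "dz": the shift along the tool's x, y, z in mm; "roll": the turn about the tool's z in units of 5 degrees (1.0 is 5 degrees); "grip": the closure in counts, from 0 (fully open) to 255 (shut). In form: [{"dx": .., "dy": .., "dz": .., "roll": .., "grip": ..}, ...]. A call has 1 to 5 rows; each row shifts and turns the commanded pose from where the row before left it, along the tool's axes as they then stand; what a row does not reach is not made up. A row lasts 1/12 s, in which the tool goes at most 41.7 mm and 7.16 degrees, less where a joint would pass 70% of its speed; a pose out of reach is approached as far as the arm can. A call with a gripper value outside its range is refused whole. The fingers move at their own pace and stop on an object; FORCE is the grip in N (left out, the last holds). Time passes only in rows, so rows that do not move let the fingers close. It gives the time, the measured TCP pose, the force and the opening at its end, in the units of the state.
- sense(): the state, without advancing time (a new reading comes with each control period).
- get_image(name): name is "scene" or "top" or "wrist"; returns a dict with "image" (384x512x3 uint8, red, green, blue), "camera_matrix" (3x3 intrinsics, pixels), "R" (3x3) and "t" (3): a world point X has camera coordinates R X + t. Camera axes: x right, y down, z forward; pixel columns grow to the right and rows downward; lengths in mm; the calibration is good to about 2 mm. A picture is of the moment at which its call begins. There is no depth.
- job_done(): hands the job in, once; it reports no verdict.
The state is a dict: "clock": time; "joint_positions": joint angles; "joint_velocities": joint speeds; "effort": joint torques, N m; "tool_pos": TCP position; "eef_rot": TCP orientation; "wrist_force": force on the tool from outside, world axes, zero at the start; "torque": the same for the moment, N m; "width": finger opening in mm.
Only numpy, scipy, OpenCV 4.12 (cv2) and the standard library are available. Lean on these libraries where they do the work, as an engineer would, in place of code of your own. Each camera call takes 0.05 s, during which the arm holds its last target. There are 200 camera calls.

## Working session

There is one attempt and no reset: what is moved stays moved. The work goes in short steps, Python scripts to look and compute and a shell command to move; the robot and the scene stay as the last step left them, time stands still between calls to the robot, and variables do not carry over. Pictures are saved under pics/ and viewed, about 8 in all and at most 12, crops included, and the job is handed in when it is done.

```bash
mkdir -p pics; cat > h.py <<'E'
from rig import *
import numpy as np, cv2, pickle
from scipy.spatial.transform import Rotation as Rn
def snap(n,f):
    d=get_image(n); pickle.dump(d,open(f'pics/{f}.pkl','wb')); return d
def load(f): return pickle.load(open(f'pics/{f}.pkl','rb'))
def save(im,f): cv2.imwrite(f'pics/{f}.png',im[:,:,::-1])
def P(d): return np.array(d['camera_matrix'])@np.c_[d['R'],d['t']]
def tri(d1,p1,d2,p2):
    X=cv2.triangulatePoints(P(d1),P(d2),np.float64(p1).reshape(2,1),np.float64(p2).reshape(2,1)).ravel(); return X[:3]/X[3]
def onz(d,p,z):
    R=np.array(d['R']);t=np.array(d['t']).ravel();c=-R.T@t
    v=R.T@np.linalg.inv(d['camera_matrix'])@[p[0],p[1],1]; return c+v*(z-c[2])/v[2]
def proj(d,X):
    p=P(d)@np.r_[X,1]; return p[:2]/p[2]
E
python3 - <<'E'
from h import *
a=snap('scene','s0');b=snap('top','t0')
save(cv2.resize(a['image'],(800,600),interpolation=2),'s0');save(cv2.resize(b['image'],(800,600),interpolation=2),'t0')
print(sense())
for d in(a,b):print(-np.array(d['R']).T@np.array(d['t']).ravel(), d['R'])
E
```

```text
{'clock': 0.1, 'joint_positions': array([-1.51128747e+00,  3.81127922e-01,  1.29814831e+00, -1.76807752e-05,
        1.46359582e+00, -2.15271660e-01]), 'joint_velocities': array([ 0.00024126, -0.00108318, -0.00143643,  0.0012754 ,  0.00039779,
        0.00054192]), 'effort': array([ 4.09944478e-03, -4.49218547e+01, -2.31652880e+01, -2.15010045e-04,
        3.71060873e-03,  1.68565441e-05]), 'tool_pos': array([ 149.22731665, -529.10228438,  230.78625806]), 'eef_rot': array([-2.50398899e+00,  1.89568068e+00,  1.32676142e-03]), 'wrist_force': array([-0.0510475 ,  0.57675978,  0.45935051]), 'torque': array([0.04317152, 0.00243799, 0.03061275]), 'width': 85.81598503864281}
[1606.15041935  240.25082654 1067.48922002] [[-0.14402887  0.98934699 -0.02117098]
 [ 0.66912366  0.08160436 -0.73865706]
 [-0.7290605  -0.12055395 -0.67374887]]
[ 184.16875792   33.72640706 1608.46251829] [[ 7.51910680e-02 -9.97169112e-01  2.55406899e-04]
 [-9.73873556e-01 -7.34895129e-02 -2.14871096e-01]
 [ 2.14281590e-01  1.59076532e-02 -9.76642384e-01]]
```

View pics/s0.png

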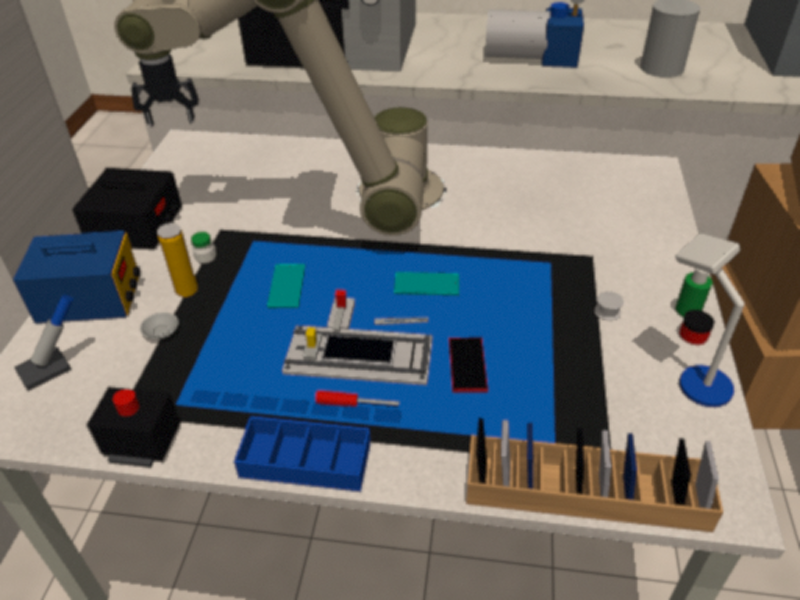

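View pics/t0.png

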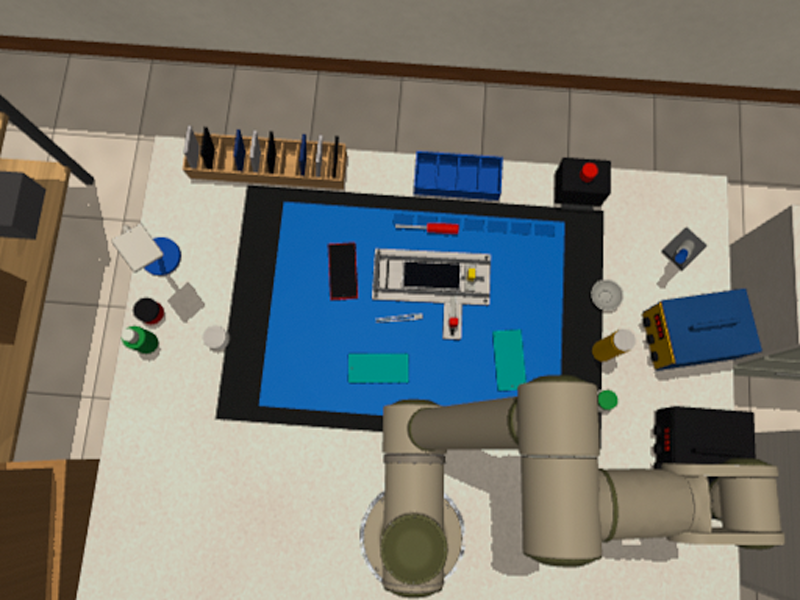

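Both views show the jig in the middle of the mat: scene (800 px) yellow grip (311,337) and red grip (341,298), top yellow (472,273) and red (453,322). The two turquoise slabs are decoys, and the red-edged phone beyond the fence is the spare. The phone meant is the black-screened one in the channel, at top (432,275). I'll confirm this in one enlarged crop.

```bash
python3 - <<'E'
from h import *
a=load('s0')['image'][180:250,178:284];b=load('t0')['image'][154:222,234:320]
A=cv2.resize(a,None,fx=5.5,fy=5.5,interpolation=2)
B=cv2.resize(b,None,fx=5.5,fy=5.5,interpolation=2)
# two stacked, max 800x600 -> scale
W=max(A.shape[1],B.shape[1]);pad=lambda i:np.pad(i,((0,0),(0,W-i.shape[1]),(0,0)))
A=cv2.resize(a,None,fx=4,fy=4,interpolation=2);B=cv2.resize(b,None,fx=4,fy=4,interpolation=2)
W=max(A.shape[1],B.shape[1]);save(np.vstack([pad(A),pad(B)]),'c0')
print(A.shape,B.shape)
for f in('s0','t0'):
    im=load(f)['image'];hsv=cv2.cvtColor(im,cv2.COLOR_RGB2HSV)
    for n,lo,hi in(('y',(22,120,90),(35,255,255)),('r',(0,150,80),(6,255,255))):
        m=cv2.inRange(hsv,lo,hi)
        nb,_,st,c=cv2.connectedComponentsWithStats(m)
        print(f,n,[(s.tolist(),k.round(1).tolist()) for s,k in zip(st[1:],c[1:]) if s[4]>8 and 180<k[0]<320 and 150<k[1]<270])
E
```

```text
(280, 424, 3) (272, 344, 3)
s0 y [([195, 209, 7, 14, 74], [198.5, 215.3])]
s0 r [([216, 187, 5, 10, 42], [217.9, 191.4]), ([203, 251, 25, 8, 137], [215.0, 254.5])]
t0 y [([299, 172, 6, 8, 36], [301.2, 175.5])]
t0 r [([288, 203, 5, 5, 23], [290.0, 205.2])]
```

View pics/c0.png

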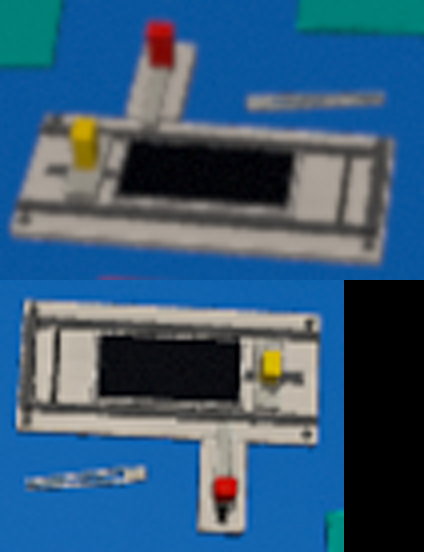

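The crop confirms it: silver-edged phone with black screen between the yellow pusher (scene crop (84,122), top crop (271,361)) and the fence, and the red lock grip on the housing (160,27)/(226,486). Next I triangulate.

```bash
python3 - <<'E'
from h import *
s=load('s0');t=load('t0')
S=lambda x,y:(178+x/4-.4,180+y/4-.4);T=lambda x,y:(234+x/4-.4,154+(y-280)/4-.4)
print('yel',tri(s,S(84,122),t,T(271,361)),onz(t,T(271,361),65),onz(s,S(84,122),65))
print('red',tri(s,S(160,27),t,T(226,486)),onz(t,T(226,486),65),onz(s,S(160,27),65))
c=[onz(t,T(*p),12) for p in((24,300),(320,316),(317,443),(17,432))];print(np.round(c,1))
cs=[(52,116),(392,140),(382,262),(12,236)]
c2=[onz(s,S(*p),12) for p in cs];print(np.round(c2,1))
for p,q in((( 24,300),(382,262)),((320,316),(12,236)),((317,443),(52,116)),((17,432),(392,140))):print(tri(s,S(*q),t,T(*p)).round(1))
e=sense()
Rt=Rn.from_rotvec(e['eef_rot']).as_matrix();print(Rt.round(3))
E
```

```text
yel [620.07984567 -94.81634666  66.46242628] [620.37079806 -94.41200814  65.        ] [618.66349352 -95.77354845  65.        ]
red [498.17898666 -59.65611008  62.31793428] [497.60196005 -59.33559186  65.        ] [501.14571621 -58.99508948  65.        ]
[[ 679.   146.    12. ]
 [ 684.5 -144.2   12. ]
 [ 557.1 -147.3   12. ]
 [ 546.2  141.4   12. ]]
[[ 562.8 -141.6   12. ]
 [ 556.1  140.4   12. ]
 [ 687.1  146.9   12. ]
 [ 696.6 -140.    12. ]]
[681.1 146.4   5.2]
[ 687.6 -144.5    1.5]
[ 557.7 -145.6    6.8]
[548.1 140.7   4.2]
[[ 0.271 -0.962 -0.   ]
 [-0.962 -0.271  0.001]
 [-0.001 -0.    -1.   ]]
```

Jig centre is about (617, 1), yaw about +1.6°. Yellow top is about (620,-95,65), so q≈25 mm. Red is about (498,-59,64). Both agree with the stated geometry. I'll move over the pusher at the current height, which clears the spray can.

```bash
python3 -m inch '[{"dx":-14.5,"dy":-28.5},{"dx":-14.5,"dy":-28.5},{"dx":-14.5,"dy":-28.5},{"dx":-14.5,"dy":-28.5},{"dx":-14.5,"dy":-28.5}]'
python3 -m inch '[{"dx":-14.5,"dy":-28.5},{"dx":-14.5,"dy":-28.5},{"dx":-14.5,"dy":-28.5},{"dx":-14.5,"dy":-28.5},{"dx":-14.5,"dy":-28.5}]'
```

```text
invalid input
invalid input
```

```bash
python3 -m inch '[{"dx":-14.5,"dy":-28.5,"dz":0,"roll":0,"grip":0},{"dx":-14.5,"dy":-28.5,"dz":0,"roll":0,"grip":0},{"dx":-14.5,"dy":-28.5,"dz":0,"roll":0,"grip":0},{"dx":-14.5,"dy":-28.5,"dz":0,"roll":0,"grip":0},{"dx":-14.5,"dy":-28.5,"dz":0,"roll":0,"grip":0}]'
```

```text
clock: 0.52
tool_pos: [267.5, -419.6, 231.0]
eef_rot: [-2.504, 1.896, 0.001]
wrist_force: [0.3, -0.8, -1.0]
width: 85.6
```

Every key is required. Continuing along the same line.

```bash
python3 -m inch '[{"dx":-14.5,"dy":-28.5,"dz":0,"roll":0,"grip":0},{"dx":-14.5,"dy":-28.5,"dz":0,"roll":0,"grip":0},{"dx":-14.5,"dy":-28.5,"dz":0,"roll":0,"grip":0},{"dx":-14.5,"dy":-28.5,"dz":0,"roll":0,"grip":0},{"dx":-14.5,"dy":-28.5,"dz":0,"roll":0,"grip":0}]'
python3 -m inch '[{"dx":-14.5,"dy":-28.5,"dz":0,"roll":0,"grip":0},{"dx":-14.5,"dy":-28.5,"dz":0,"roll":0,"grip":0},{"dx":-14.5,"dy":-28.5,"dz":0,"roll":0,"grip":0},{"dx":-14.5,"dy":-28.5,"dz":0,"roll":0,"grip":0},{"dx":-14.5,"dy":-28.5,"dz":0,"roll":0,"grip":0}]'
python3 -m inch '[{"dx":-10,"dy":-20,"dz":0,"roll":0,"grip":0},{"dx":0,"dy":0,"dz":0,"roll":-1,"grip":0},{"dx":0,"dy":0,"dz":0,"roll":-1,"grip":0},{"dx":0,"dy":0,"dz":0,"roll":-1,"grip":0},{"dx":0,"dy":0,"dz":0,"roll":-1,"grip":0}]'
python3 -m inch '[{"dx":0,"dy":0,"dz":0,"roll":-1,"grip":0},{"dx":0,"dy":0,"dz":0,"roll":-1,"grip":0},{"dx":0,"dy":0,"dz":0,"roll":-1,"grip":0},{"dx":0,"dy":0,"dz":0,"roll":-1,"grip":0},{"dx":0,"dy":0,"dz":0,"roll":-1,"grip":0}]'
python3 -m inch '[{"dx":0,"dy":0,"dz":0,"roll":-1.2,"grip":0},{"dx":0,"dy":0,"dz":0,"roll":-1.2,"grip":0},{"dx":0,"dy":0,"dz":0,"roll":-1.2,"grip":0},{"dx":0,"dy":0,"dz":0,"roll":-1.3,"grip":0},{"dx":0,"dy":0,"dz":0,"roll":-1.3,"grip":0}]'
python3 - <<'E'
from h import *
w=snap('wrist','w0');save(cv2.resize(w['image'],(800,600),interpolation=2),'w0')
e=sense();print(e['tool_pos'],Rn.from_rotvec(e['eef_rot']).as_matrix().round(3))
E
```

```text
clock: 0.93
tool_pos: [385.1, -311.1, 231.1]
eef_rot: [-2.505, 1.896, 0.001]
wrist_force: [0.4, 0.1, 0.7]
width: 85.7
clock: 1.35
tool_pos: [502.5, -202.6, 231.0]
eef_rot: [2.505, -1.896, -0.001]
wrist_force: [-0.2, -0.8, -0.7]
width: 85.5
clock: 1.77
tool_pos: [518.2, -188.7, 230.9]
eef_rot: [-2.799, 1.426, 0.002]
wrist_force: [0.0, -0.5, -0.3]
width: 85.4
clock: 2.18
tool_pos: [518.1, -188.9, 230.9]
eef_rot: [-3.041, 0.787, 0.001]
wrist_force: [0.2, -0.7, 0.1]
width: 85.6
clock: 2.6
tool_pos: [518.1, -188.8, 231.0]
eef_rot: [-3.141, -0.057, 0.001]
wrist_force: [-0.7, 0.3, -0.0]
width: 85.5
[ 518.06473307 -188.87278601  230.95081606] [[ 0.999  0.043 -0.001]
 [ 0.043 -0.999  0.   ]
 [-0.001 -0.001 -1.   ]]
```

View pics/w0.png

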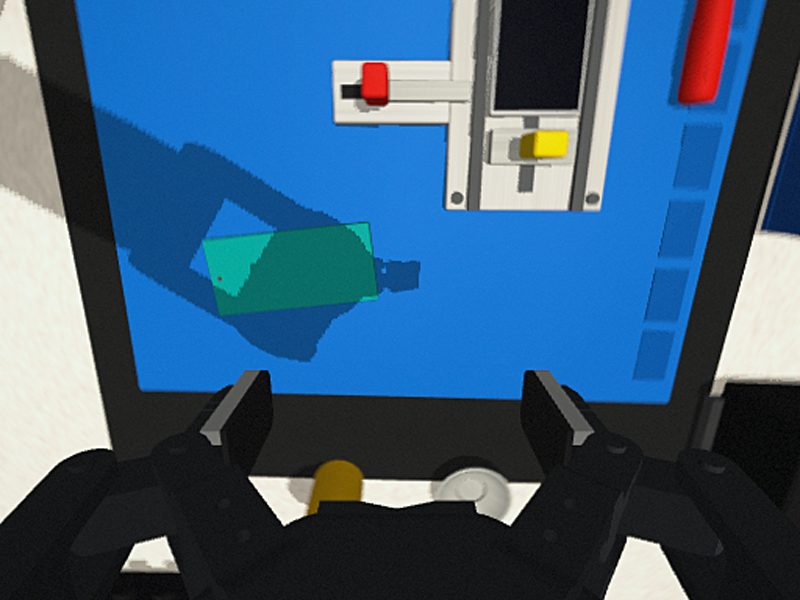

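Wrist view: yellow top face centre about (551,142), red (377,80), near plate corners (446,210) and (600,211). The jig is square with the tool.

```bash
python3 - <<'E'
from h import *
t=load('t0');w=load('w0');W=lambda x,y:(x*.64-.2,y*.64-.2)
T=lambda x,y:(234+x/4-.4,154+(y-280)/4-.4)
for n,p,q in(('y',(551,142),(271,361)),('r',(377,80),(226,486))):
    print(n,tri(w,W(*p),t,T(*q)),onz(w,W(*p),65))
for p in((446,210),(600,211),(333,124),(333,61)):print(onz(w,W(*p),12 if p[0]>400 else 18).round(1))
# same line on plate: outer edges far up
for p in((456,0),(630,0)):print(onz(w,W(*p),12).round(1))
E
```

```text
y [620.3083704  -94.36894169  64.02556472] [619.18028936 -94.11069263  65.        ]
r [499.18433324 -59.49267536  58.37662925] [500.07588479 -60.15564134  65.        ]
[ 557.2 -146.9   12. ]
[ 685.6 -143.1   12. ]
[464.4 -84.   18. ]
[464.7 -40.2  18. ]
[554.    4.2  12. ]
[681.    8.7  12. ]
```

```bash
python3 -m inch '[{"dx":26.4,"dy":-22.5,"dz":0,"roll":0,"grip":0},{"dx":26.4,"dy":-22.5,"dz":0,"roll":0,"grip":0},{"dx":26.4,"dy":-22.5,"dz":0,"roll":0,"grip":0},{"dx":26.4,"dy":-22.5,"dz":0,"roll":0,"grip":0},{"dx":0,"dy":0,"dz":0,"roll":0.2,"grip":0}]'
python3 -m inch '[{"dx":0,"dy":0,"dz":30,"roll":0,"grip":0},{"dx":0,"dy":0,"dz":30,"roll":0,"grip":0},{"dx":0,"dy":0,"dz":30,"roll":0,"grip":0},{"dx":0,"dy":0,"dz":30,"roll":0,"grip":0},{"dx":0,"dy":0,"dz":0,"roll":0,"grip":0}]'
python3 - <<'E'
from h import *
w=snap('wrist','w1');save(cv2.resize(w['image'],(800,600),interpolation=2),'w1')
e=sense();print(e['tool_pos'],Rn.from_rotvec(e['eef_rot']).as_matrix().round(3)[:,:2])
X=np.r_[e['tool_pos'][:2],65];print(proj(w,X)/.64)
E
```

```text
clock: 3.07
tool_pos: [623.8, -91.8, 230.2]
eef_rot: [-3.14, -0.023, -0.0]
wrist_force: [-0.2, -0.4, -0.0]
width: 85.5
clock: 3.48
tool_pos: [618.1, -95.0, 105.3]
eef_rot: [-3.138, -0.016, 0.017]
wrist_force: [0.4, 0.4, -0.5]
width: 85.2
[619.5724864  -95.49065986 108.83235641] [[ 1.     0.011]
 [ 0.011 -1.   ]
 [-0.006 -0.002]]
[401.3744524  337.84422723]
```

View pics/w1.png

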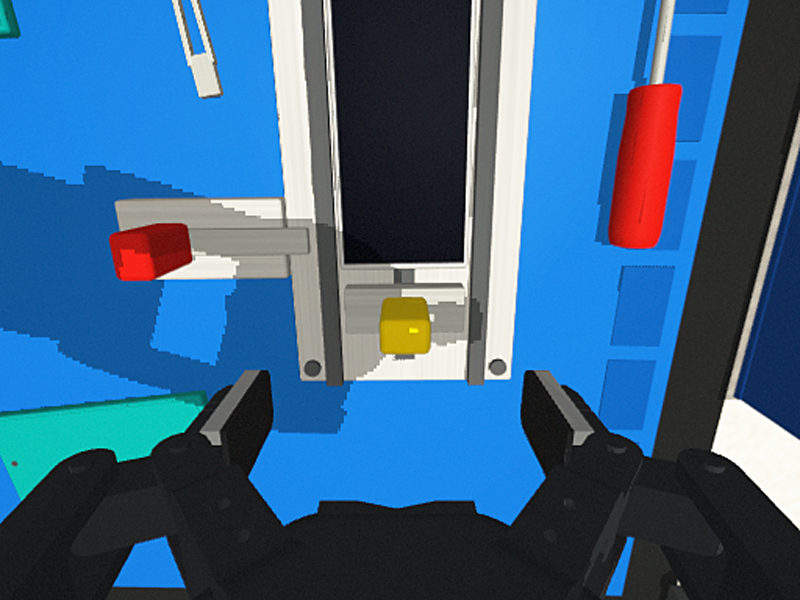

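The yellow top face is centred at about (405,331), against the projected TCP axis at (401,338), so about 2 mm right and 3 mm ahead. I'll correct this on the descent, then grip.

```bash
python3 -m inch '[{"dx":2,"dy":-3,"dz":15,"roll":0,"grip":0},{"dx":0,"dy":0,"dz":20,"roll":0,"grip":0},{"dx":0,"dy":0,"dz":20,"roll":0,"grip":0},{"dx":0,"dy":0,"dz":18,"roll":0,"grip":0},{"dx":0,"dy":0,"dz":0,"roll":0,"grip":60}]' 30
python3 -m inch '[{"dx":0,"dy":0,"dz":0,"roll":0,"grip":120},{"dx":0,"dy":0,"dz":0,"roll":0,"grip":160},{"dx":0,"dy":0,"dz":0,"roll":0,"grip":200},{"dx":0,"dy":0,"dz":0,"roll":0,"grip":255},{"dx":0,"dy":0,"dz":0,"roll":0,"grip":255}]' 30
python3 -m inch '[{"dx":0,"dy":0,"dz":0,"roll":0,"grip":255},{"dx":0,"dy":0,"dz":0,"roll":0,"grip":255},{"dx":0,"dy":0,"dz":0,"roll":0,"grip":255},{"dx":0,"dy":0,"dz":0,"roll":0,"grip":255},{"dx":0,"dy":0,"dz":0,"roll":0,"grip":255}]' 30
```

```text
clock: 3.95
tool_pos: [622.4, -92.7, 37.3]
eef_rot: [-3.141, -0.018, 0.004]
wrist_force: [-0.7, 0.9, -0.7]
width: 75.7
clock: 4.37
tool_pos: [621.7, -92.9, 40.0]
eef_rot: [3.141, 0.021, -0.004]
wrist_force: [-10.8, -0.4, 12.1]
width: 23.3
clock: 4.78
tool_pos: [621.7, -93.0, 40.0]
eef_rot: [3.141, 0.021, -0.004]
wrist_force: [-10.1, -0.4, 10.0]
width: 23.2
```

Gripped (width 23 mm). I'll relieve the small x/z preload, then push gently at about 36 mm/s along jig +y.

```bash
python3 -m inch '[{"dx":-1,"dy":0,"dz":-2,"roll":0,"grip":255},{"dx":0,"dy":-0.5,"dz":0,"roll":0,"grip":255},{"dx":0,"dy":-1,"dz":0,"roll":0,"grip":255},{"dx":0,"dy":-1.5,"dz":0,"roll":0,"grip":255},{"dx":-0.1,"dy":-2,"dz":0,"roll":0,"grip":255}]' 40
python3 -m inch '[{"dx":0,"dy":-2.5,"dz":0,"roll":0,"grip":255},{"dx":-0.1,"dy":-2.5,"dz":0,"roll":0,"grip":255},{"dx":0,"dy":-2.5,"dz":0,"roll":0,"grip":255},{"dx":-0.1,"dy":-2.5,"dz":0,"roll":0,"grip":255},{"dx":0,"dy":-2.5,"dz":0,"roll":0,"grip":255}]'
```

```text
clock: 5.2
tool_pos: [621.5, -87.8, 40.2]
eef_rot: [3.141, 0.02, -0.002]
wrist_force: [-3.2, -2.8, -5.0]
width: 23.0
clock: 5.62
tool_pos: [621.2, -75.1, 40.2]
eef_rot: [3.141, 0.021, -0.001]
wrist_force: [-3.7, -4.4, -6.5]
width: 22.9
```

```bash
python3 -m inch '[{"dx":-0.3,"dy":-2.5,"dz":0.3,"roll":0,"grip":255},{"dx":-0.2,"dy":-2.5,"dz":0.3,"roll":0,"grip":255},{"dx":-0.1,"dy":-2.5,"dz":0.3,"roll":0,"grip":255},{"dx":-0.1,"dy":-2.5,"dz":0,"roll":0,"grip":255},{"dx":0,"dy":-2.5,"dz":0,"roll":0,"grip":255}]'
python3 -m inch '[{"dx":-0.1,"dy":-2.5,"dz":0,"roll":0,"grip":255},{"dx":-0.1,"dy":-2.5,"dz":0,"roll":0,"grip":255},{"dx":-0.1,"dy":-2.5,"dz":0,"roll":0,"grip":255},{"dx":-0.1,"dy":-2.5,"dz":0,"roll":0,"grip":255},{"dx":-0.1,"dy":-2.5,"dz":0,"roll":0,"grip":255}]'
```

```text
clock: 6.03
tool_pos: [620.9, -62.7, 40.1]
eef_rot: [3.141, 0.021, 0.002]
wrist_force: [-3.9, -3.1, -1.0]
width: 23.1
clock: 6.45
tool_pos: [620.5, -50.2, 40.1]
eef_rot: [3.141, 0.02, 0.003]
wrist_force: [-1.7, -3.2, 3.3]
width: 23.3
```

```bash
python3 -m inch '[{"dx":-0.1,"dy":-2.5,"dz":0,"roll":0,"grip":255},{"dx":-0.1,"dy":-2.5,"dz":0,"roll":0,"grip":255},{"dx":0,"dy":-2.5,"dz":0,"roll":0,"grip":255},{"dx":-0.1,"dy":-2,"dz":0,"roll":0,"grip":255},{"dx":0,"dy":-2,"dz":0,"roll":0,"grip":255}]'
python3 -m inch '[{"dx":-0.1,"dy":-1.5,"dz":0,"roll":0,"grip":255},{"dx":0,"dy":-1.5,"dz":0,"roll":0,"grip":255},{"dx":0,"dy":-1.5,"dz":0,"roll":0,"grip":255},{"dx":0,"dy":-1.5,"dz":0,"roll":0,"grip":255},{"dx":0,"dy":-1,"dz":0,"roll":0,"grip":255}]'
```

```text
clock: 6.87
tool_pos: [620.2, -38.7, 40.1]
eef_rot: [3.141, 0.021, 0.003]
wrist_force: [0.1, -3.1, 6.4]
width: 23.0
clock: 7.28
tool_pos: [620.1, -31.6, 40.1]
eef_rot: [3.141, 0.02, 0.004]
wrist_force: [-1.4, -3.9, 4.3]
width: 23.4
```

Continuing in 1 mm rows until the end stop shows as a rise in force.

```bash
python3 -m inch '[{"dx":0,"dy":-1,"dz":0,"roll":0,"grip":255},{"dx":0,"dy":-1,"dz":0,"roll":0,"grip":255},{"dx":0,"dy":-1,"dz":0,"roll":0,"grip":255}]'
python3 -m inch '[{"dx":0,"dy":-0.7,"dz":0,"roll":0,"grip":255},{"dx":0,"dy":-0.7,"dz":0,"roll":0,"grip":255},{"dx":0,"dy":0,"dz":0,"roll":0,"grip":255}]'
```

```text
clock: 7.53
tool_pos: [620.0, -28.7, 40.1]
eef_rot: [3.141, 0.02, 0.003]
wrist_force: [-0.2, -5.2, 5.7]
width: 23.2
clock: 7.78
tool_pos: [620.0, -28.6, 40.1]
eef_rot: [3.139, 0.02, 0.003]
wrist_force: [-1.5, -9.7, 4.8]
width: 23.1
```

```bash
python3 -m inch '[{"dx":0,"dy":-1,"dz":0,"roll":0,"grip":255},{"dx":0,"dy":-1,"dz":0,"roll":0,"grip":255},{"dx":0,"dy":0,"dz":0,"roll":0,"grip":255}]'
python3 -m inch '[{"dx":0,"dy":1.5,"dz":0,"roll":0,"grip":255},{"dx":0,"dy":1.5,"dz":0,"roll":0,"grip":255},{"dx":0,"dy":0,"dz":0,"roll":0,"grip":150},{"dx":0,"dy":0,"dz":0,"roll":0,"grip":80},{"dx":0,"dy":0,"dz":0,"roll":0,"grip":60}]'
python3 -m inch '[{"dx":0,"dy":0,"dz":-10,"roll":0,"grip":60},{"dx":0,"dy":0,"dz":-20,"roll":0,"grip":60},{"dx":0,"dy":0,"dz":-30,"roll":0,"grip":60},{"dx":0,"dy":0,"dz":-30,"roll":0,"grip":60},{"dx":0,"dy":0,"dz":0,"roll":0,"grip":60}]'
```

```text
clock: 8.03
tool_pos: [620.0, -28.4, 40.1]
eef_rot: [3.136, 0.02, 0.003]
wrist_force: [-0.6, -18.9, 4.4]
width: 23.3
clock: 8.45
tool_pos: [619.0, -27.7, 39.0]
eef_rot: [-3.141, -0.021, 0.001]
wrist_force: [0.2, -0.1, 0.7]
width: 57.8
clock: 8.87
tool_pos: [621.6, -28.5, 136.1]
eef_rot: [3.139, 0.021, 0.016]
wrist_force: [2.0, -0.2, 0.4]
width: 65.5
```

End stop reached: 19 N with no further motion. Released and raised. Now over to the lock.

```bash
python3 -m inch '[{"dx":-30,"dy":7.8,"dz":0,"roll":0,"grip":60},{"dx":-30,"dy":7.8,"dz":0,"roll":0,"grip":60},{"dx":-30,"dy":7.8,"dz":0,"roll":0,"grip":60},{"dx":-30,"dy":7.8,"dz":0,"roll":0,"grip":60},{"dx":0,"dy":0,"dz":0,"roll":0,"grip":60}]'
python3 - <<'E'
from h import *
w=snap('wrist','w2');save(cv2.resize(w['image'],(800,600),interpolation=2),'w2')
e=sense();print(e['tool_pos'],Rn.from_rotvec(e['eef_rot']).as_matrix().round(3)[:,:2])
X=np.r_[e['tool_pos'][:2],65];print(proj(w,X)/.64, proj(w,X+[0,10,0])/.64,proj(w,X+[10,0,0])/.64)
E
```

```text
clock: 9.28
tool_pos: [495.1, -61.0, 129.5]
eef_rot: [-3.14, -0.019, 0.006]
wrist_force: [0.6, 0.6, 1.0]
width: 65.4
[497.77789119 -61.13285088 129.97935568] [[ 1.     0.012]
 [ 0.012 -1.   ]
 [-0.001 -0.   ]]
[402.86487558 318.9454531 ] [403.1842188  300.39572241] [422.30650506 319.18284101]
```

View pics/w2.png

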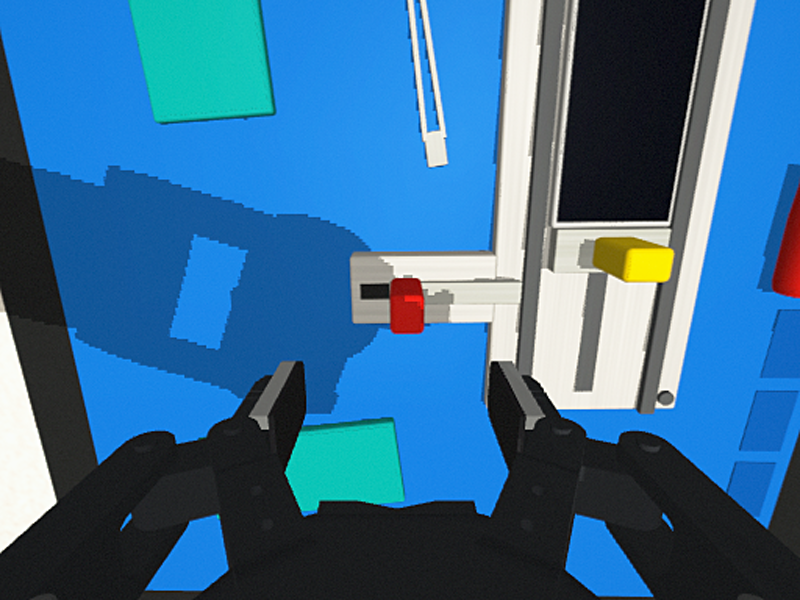

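Pusher home, phone up against it and toward the fence, bolt clear behind the carriage at row ~290. The red top face is centred at about (407,311), against the tool axis at (403,319), so shift +2 mm x and +3.5 mm y. Descend and grip.

```bash
python3 -m inch '[{"dx":2,"dy":-3.5,"dz":20,"roll":0,"grip":60},{"dx":0,"dy":0,"dz":25,"roll":0,"grip":60},{"dx":0,"dy":0,"dz":25,"roll":0,"grip":60},{"dx":0,"dy":0,"dz":20,"roll":0,"grip":60},{"dx":0,"dy":0,"dz":0,"roll":0,"grip":60}]' 30
python3 -m inch '[{"dx":0,"dy":0,"dz":0,"roll":0,"grip":120},{"dx":0,"dy":0,"dz":0,"roll":0,"grip":160},{"dx":0,"dy":0,"dz":0,"roll":0,"grip":200},{"dx":0,"dy":0,"dz":0,"roll":0,"grip":255},{"dx":0,"dy":0,"dz":0,"roll":0,"grip":255}]' 30
python3 -m inch '[{"dx":0.5,"dy":0,"dz":0,"roll":0,"grip":255},{"dx":1,"dy":0,"dz":0,"roll":0,"grip":255},{"dx":2,"dy":0,"dz":0,"roll":0,"grip":255},{"dx":2.5,"dy":0,"dz":0,"roll":0,"grip":255},{"dx":2.5,"dy":0,"dz":0,"roll":0,"grip":255}]' 30
```

```text
clock: 9.75
tool_pos: [500.9, -56.9, 36.4]
eef_rot: [-3.139, -0.021, 0.008]
wrist_force: [-0.8, -0.2, -0.4]
width: 65.2
clock: 10.17
tool_pos: [502.1, -57.7, 40.7]
eef_rot: [3.141, 0.021, 0.003]
wrist_force: [-1.8, 0.3, 5.6]
width: 17.1
clock: 10.58
tool_pos: [510.5, -57.6, 40.7]
eef_rot: [3.141, 0.021, 0.002]
wrist_force: [-3.0, 0.1, 7.1]
width: 17.4
```

```bash
python3 -m inch '[{"dx":2.5,"dy":-0.05,"dz":0,"roll":0,"grip":255},{"dx":2.5,"dy":-0.05,"dz":0,"roll":0,"grip":255},{"dx":2.5,"dy":-0.05,"dz":0,"roll":0,"grip":255},{"dx":2.5,"dy":-0.05,"dz":0,"roll":0,"grip":255},{"dx":2.5,"dy":-0.05,"dz":0,"roll":0,"grip":255}]'
python3 -m inch '[{"dx":2.5,"dy":-0.05,"dz":0,"roll":0,"grip":255},{"dx":2.5,"dy":-0.05,"dz":0,"roll":0,"grip":255},{"dx":2,"dy":-0.05,"dz":0,"roll":0,"grip":255},{"dx":2,"dy":-0.05,"dz":0,"roll":0,"grip":255},{"dx":2,"dy":-0.05,"dz":0,"roll":0,"grip":255}]'
```

```text
clock: 11.0
tool_pos: [523.0, -57.2, 40.7]
eef_rot: [3.141, 0.021, 0.002]
wrist_force: [-2.9, 0.0, 6.7]
width: 17.4
clock: 11.42
tool_pos: [534.0, -57.0, 40.7]
eef_rot: [3.141, 0.021, 0.002]
wrist_force: [-2.1, -0.9, 6.5]
width: 17.6
```

```bash
python3 -m inch '[{"dx":1,"dy":0,"dz":0,"roll":0,"grip":255},{"dx":1,"dy":0,"dz":0,"roll":0,"grip":255},{"dx":1,"dy":0,"dz":0,"roll":0,"grip":255},{"dx":1,"dy":0,"dz":0,"roll":0,"grip":255},{"dx":1,"dy":0,"dz":0,"roll":0,"grip":255}]'
```

```text
clock: 11.83
tool_pos: [536.0, -56.8, 40.6]
eef_rot: [3.141, 0.022, -0.009]
wrist_force: [-18.2, -4.9, 17.2]
width: 17.2
```

End stop felt at x = 536 (18 N, stalled), which fits the predicted 534–537. Relieve, release, raise, look.

```bash
python3 -m inch '[{"dx":-1.5,"dy":0,"dz":0,"roll":0,"grip":255},{"dx":-1.5,"dy":0,"dz":0,"roll":0,"grip":200},{"dx":0,"dy":0,"dz":0,"roll":0,"grip":120},{"dx":0,"dy":0,"dz":0,"roll":0,"grip":80},{"dx":0,"dy":0,"dz":0,"roll":0,"grip":70}]'
python3 -m inch '[{"dx":0,"dy":0,"dz":-10,"roll":0,"grip":70},{"dx":0,"dy":0,"dz":-25,"roll":0,"grip":70},{"dx":0,"dy":0,"dz":-35,"roll":0,"grip":70},{"dx":0,"dy":0,"dz":-35,"roll":0,"grip":70},{"dx":0,"dy":0,"dz":-30,"roll":0,"grip":70}]'
python3 -m inch '[{"dx":-15,"dy":25,"dz":-20,"roll":0,"grip":70},{"dx":-15,"dy":25,"dz":-20,"roll":0,"grip":70},{"dx":0,"dy":0,"dz":0,"roll":0,"grip":70},{"dx":0,"dy":0,"dz":0,"roll":0,"grip":70},{"dx":0,"dy":0,"dz":0,"roll":0,"grip":70}]'
python3 - <<'E'
from h import *
w=snap('wrist','w3');save(cv2.resize(w['image'],(800,600),interpolation=2),'w3')
E
```

```text
clock: 12.25
tool_pos: [535.9, -56.7, 39.6]
eef_rot: [3.141, 0.02, 0.001]
wrist_force: [-0.5, -0.4, 0.5]
width: 54.1
clock: 12.67
tool_pos: [535.7, -56.6, 177.5]
eef_rot: [3.141, 0.021, 0.003]
wrist_force: [0.4, -0.7, -0.4]
width: 61.7
clock: 13.08
tool_pos: [506.1, -106.7, 214.4]
eef_rot: [-3.141, -0.02, 0.0]
wrist_force: [0.2, 0.1, 0.0]
width: 62.0
```

View pics/w3.png

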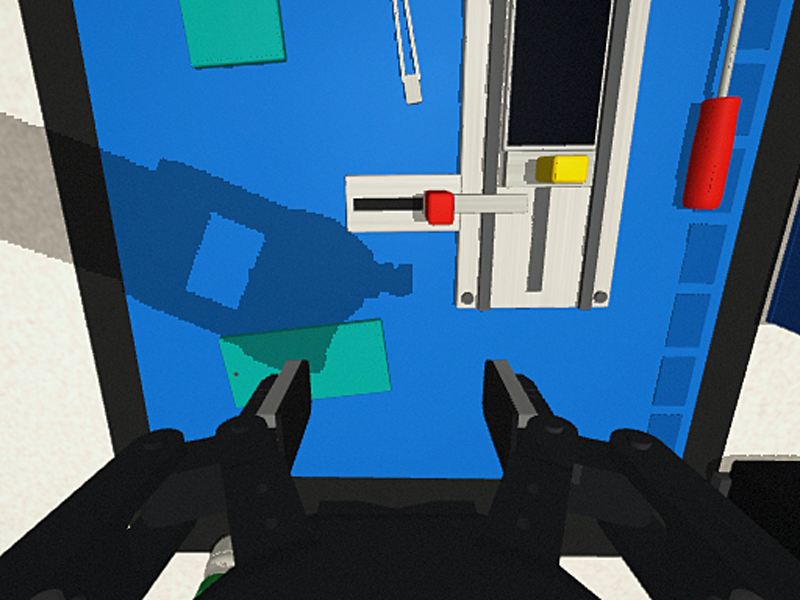

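The bolt (tip at (527,203)) lies across the channel just behind the carriage, whose rear edge is at row ~188. The yellow top is at (570,169) and the red at (441,210). A quick numeric check against the jig frame, then hand in.

```bash
python3 - <<'E'
from h import *
w=load('w3');W=lambda x,y:(x*.64-.2,y*.64-.2)
y=onz(w,W(570,169),65);r=onz(w,W(441,210),65);th=np.radians(1.6);c=np.array([617.4,0])
A=np.array([[np.cos(th),np.sin(th)],[-np.sin(th),np.cos(th)]])
print('jig y',A@(y[:2]-c),'jig r',A@(r[:2]-c),'phone rear edge',A@(onz(w,W(552,150),20)[:2]-c), sense()['wrist_force'])
job_done()
E
```

```text
jig y [ 2.36536868e-02 -3.18252710e+01] jig r [-84.05286714 -56.96394517] phone rear edge [  2.73952565 -18.45232486] [ 0.50593876  0.33652089 -0.63586473]
the job is handed in; nothing more can be done
```

I pushed the yellow pusher to its end stop, then slid the red lock to its end stop, and handed the job in at about 13 s on the robot's clock.

- **Pusher:** I pushed at 30 mm/s or less for about 64 mm until it stalled at 19 N. In the last picture it sits at jig (0.0, -31.8) mm; home is (0, -31).
- **Lock:** I pushed it about 34 mm until it stalled at 18 N. In the last picture it sits at jig (-84.1, -57.0) mm; its end stop is at (-85, -56). The bolt lies across the channel just behind the carriage.
- **Phone:** The robot never touched it. Its rear edge measures jig y ≈ -18.5 mm, about 2.5 mm short of the -16 mm it would have against the fence. That fits the stated 2 mm of play and my measuring error. I did not check the fence end from close up.
- **Other things:** I saw no sign that anything else moved, and the gripper was clear at the end. The final picture shows only some of the other things on the bench, and I took no second overview to compare.

No check failed. The one disagreement was in height: triangulating the red grip's top gave 58–62 mm rather than 65 mm, because the grip is only a few pixels wide in the overview cameras. I used the stated 65 mm.

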